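# Hang the status dial plate on the clamp-stand hook

## Robot

A 6-joint arm with a two-finger parallel gripper is mounted at the origin on the work surface. World frame = base frame: x ahead of the robot, y to its left, z up, the work surface at z = 0. Lengths are in m, angles in rad, forces in N, time in s.
With the tool pointing down it reaches from about 0.375 to 0.975 m from the base axis. Payload 3.8 kg.
Tool frame: the origin (TCP) lies between the finger pads, 19 mm behind the fingertips; this is the grasp point; z points along the fingers, y is the line along which they close (so a half turn about z gives the same grasp; the last joint's range is limited). The gripper opens to 85 mm and grips with 20 to 120 N. Pads are 22 mm wide; open, the fingers measure 114 mm over their backs; the gripper's body (76 mm by 85 mm) begins 54 mm behind the grasp point. The pads swing forward as they close: fully open they stand 13 mm farther back than shut.
Start: joints at [1.26, 0.264, 1.604, -0, 1.274, -0.037], TCP at [0.183, 0.65, 0.25] pointing down, gripper open.
Joint ranges: [-2.63, 2.63], [-0.94, 2.18], [0.31, 2.57], [-1.31, 4.45], [0, 2.66], [-2.55, 2.55]. Speed limits (rad/s): [2.57, 2.57, 3.14, 3.14, 3.14, 3.14].

## Interface

Orientations are given as [roll, pitch, yaw] about the fixed x, y, z axes, in that order (R = Rz(yaw) Ry(pitch) Rx(roll)).
In Python, from workcell import bot, gripper_to, planner, sense, imaging gives the robot as it stands. Calls block until the motion is done:
- bot.move_to(position, orientation): joint-space move of the TCP to a pose.
- bot.movel(position, speed=0.15, orientation=None): straight line of the TCP; orientation=None keeps the orientation; speed is the mean speed in m/s.
- bot.move_joints(angles): joint-space move.
- gripper_to(opening, effort=None): opening from 0.0 (shut) to 1.0 (fully open); effort is the grip in N (None keeps the last); returns when the fingers have stopped.
- bot.wait(seconds).
- planner.ik(position, orientation): joint angles nearest the present ones, or None.
- sense(): the state.
- imaging.read_camera(name): name is "scene" or "top" or "wrist"; returns the picture (400x640x3 uint8, blue, green, red); there is no depth.
- imaging.camera_info(name): a dict with "fx", "fy", "cx", "cy" (pixels), "R" (3x3) and "t" (3): a world point X has camera coordinates R X + t. Camera axes: x right, y down, z forward; pixel columns grow to the right and rows downward; lengths in m; the calibration is good to about 2 mm. The wrist camera is an equidistant fisheye: a pixel r from the principal point sees the ray r / f radians off the axis. A picture is of the moment at which its call begins: read the wrist's pose just before it. camera_info takes no time and is no camera call; for the wrist camera it gives the pose at the moment of the call.
A pose or a line that the arm cannot do raises bot.PlanningError and nothing moves.
- bot.sign_off(): hands the job in; it is judged then, once.
The state is a dict: "clock": time; "q": joint angles; "qd": joint speeds; "effort": joint torques, N m; "ee_pos": TCP position; "tcp_rot": TCP orientation; "contact_force": force on the tool from outside, world axes, zero at the start; "torque": the same for the moment, N m; "gripper_width": opening from 0.0 (shut) to 1.0 (fully open); "grasp_force": force on a finger pad.
Only numpy, scipy, OpenCV 4.12 (cv2) and the standard library are available. Lean on these libraries where they do the work, as an engineer would, in place of code of your own. Each camera call takes 0.05 s, during which the arm holds its last target. There are 200 camera calls.

## Task

Take the instrument's status dial plate out of its holder and hang it by its slot on the hook bar of the stand, in the bar's notch (find it by feel), with the dial facing outward, away from the post. Set it down on the notch's floor before letting go, gently, without forcing or dropping it onto the hook or shifting the hook in its clamp, and leave it hanging there still, upright and square to the bar. Leave the other things on the bench alone.

Things in the scene. Friction and masses are not known exactly. Their poses are not given: they have to be found in the camera images.
- plate: Bare aluminium plate, 10 mm thick (x), 70 wide (y), 150 tall (z), 150-290 g, upright in the holder at the start. Origin: centre of its lower edge. A white dial with black ticks and pointer, 62 mm across, is on its +x face only. A through slot 26 mm wide, centred, runs from 70 to 116 mm above the origin; its ceiling (116 mm up) is what rests on the hook. Above it a solid grip strip up to 150 mm.
- plate_grip (a point): Grip point on the plate, 145 mm above its lower edge, mid-width, mid-thickness: a TCP here, closing across the 10 mm thickness, has its fingertips 10 mm above the slot's ceiling. Keep them at least 8 mm above it: beside a plate in the notch the bar rises 6 mm above the ceiling.
- plate_front (a point): Imaginary point 100 mm straight out from the plate's mid-plane on the dial's side, 35 mm above its lower edge; shows which way the dial faces.
- holder: Fixed grey plastic block, 100 mm square, 35 tall, with two open-topped slots crossing at its centre, one along its x and one along its y, each 14 mm wide, 76 long, 25 deep, floor 10 mm above the bench. The plate starts centred in the y slot, its x axis along the holder's x; the holder has any yaw. It can be set back a quarter turn round, in the other slot, to take a new grip. Origin: underside.
- stand: Fixed clamp stand: grey base 130 x 110 x 14 mm, steel post 12 mm thick, 224 tall. Origin: post axis at bench level; +x is outward, the way the hook bar points. A clamp block on the post (28 mm square, 30 tall) carries the bar. Block height and bar reach were set by hand, are held by friction (80 N to shift) and are NOT measured: height within 8 mm, reach within 12 mm, either way of nominal.
- notch_nominal (a point): Point fixed to the stand, 78 mm out from the post axis and 200 mm up: where the centre of the notch's floor would be at the nominal setting. The real notch is up to 12 mm nearer or farther along x and, independently, up to 8 mm higher or lower; it is on the bar's centre line, so y is exact.
- stand_foot (a point): Point 78 mm out from the post axis at bench level. The bar above it: steel, level, 10 mm wide, underside 6 mm below the notch's floor. The notch is 16 mm long (x), 6 deep (its floor is hook_c0 in the rules). Outward of it the bar's top, 6 mm above the notch's floor, is level for 34 mm, then an upturned tip 8 mm long rises 14 mm above the floor (42-50 mm from the notch centre). Inward it is level.
- amber_bottle: Bystander: capped amber glass bottle, 66 mm across, 140 mm tall; origin at its underside.
- sample_jar: Bystander: glass jar with a lid, 48 mm across, 60 mm tall; origin at its underside.
- wrench: Bystander: flat steel wrench, about 160 mm long, 8 mm thick, lying on the bench; origin mid-length at its underside, x along it.
Things that resemble listed ones, but are neither listed nor needed, are in the scene too. There is more than one size of the holder; the one meant has the size given above. There is more than one size of the plate; the one meant has the size given above.

How it is judged:
On the way, in this order (a step that is already met when the one before it is completed fails the run):
1. the plate is lifted clear of its holder (height (world z) of plate above 0.045 m and contact force between plate and holder below 0.1 N), for 0.2 s.
2. the plate, still held by the fingers, is set down on the notch's floor (contact force between plate and hook_c0 above 0.3 N and contact force between the fingers and plate above 1 N), for 0.1 s.
At the end, for the whole second after the job is handed in: the plate hangs by the ceiling of its slot on the floor of the bar's notch, released and at rest, dial side outward (away from the post), upright within 10 degrees and square to the bar within 17 degrees (contact force between plate and hook_c0 above 0.5 N and x of plate in the frame of stand between 0.055 and 0.101 m and z of plate in the frame of stand between 0.07 and 0.098 m and x of plate_front in the frame of stand above 0.14 m and angle between the x axis of plate and the x axis of stand, either way round below 0.3 rad and angle between plate's own z axis and vertical below 0.17 rad and linear speed of plate below 0.05 m/s and angular speed of plate below 0.5 rad/s); the robot touches nothing.
It fails at once if the plate presses or strikes the stand or its hook with more than 20 N (contact force between plate and stand above 20 N).
It fails at once if the robot presses or strikes the stand or its hook with more than 20 N (contact force between any of the arm, the fingers and stand above 20 N).
It fails at once if the hook is shifted in its clamp by more than 3 mm (distance of hook_c0 from where it was at the start of the episode above 0.003 m).
It fails at once if the bottle, the jar or the wrench is moved by more than 20 mm (distance of any of amber_bottle, sample_jar, wrench from where it was at the start of the episode above 0.02 m).
It also fails if it takes over 72 s, if anything falls off the work surface, if the arm or the gripper's body presses on something with over 40 N, if the wrist force passes 120 N, or if a joint passes its speed limit or range.

## Working session

There is one attempt and no reset: what is moved stays moved. The work goes in short steps, each a Python script; the robot and the scene stay as the last script left them, time stands still between calls to the robot, and variables do not carry over. Pictures are saved under pics/ and viewed, at most 10 in all, crops included, and the job is handed in when it is done.

```bash
ls; mkdir -p pics; python3 - <<'E'
from workcell import bot, gripper_to, planner, sense, imaging
import cv2
s=sense();print(s)
for n in("scene","top","wrist"):
    print(n,imaging.camera_info(n)); cv2.imwrite(f"pics/{n}0.png",imaging.read_camera(n))
E
```

```text
pics
{'clock': 0.0, 'q': array([ 1.26012203e+00,  2.64769251e-01,  1.60538421e+00,  2.34041246e-05,
        1.27368942e+00, -3.69082474e-02]), 'qd': array([-0.00068577, -0.00088072, -0.00106815, -0.00177638, -0.00015355,
        0.00134541]), 'effort': array([-3.41077059e-03, -5.15119672e+01, -3.67304742e+01, -5.76461080e-04,
        1.32604799e-02,  3.51354359e-07]), 'ee_pos': array([0.18228123, 0.64920475, 0.24864561]), 'tcp_rot': array([-3.13934478e+00, -1.05381273e-04,  2.86781961e+00]), 'contact_force': array([-0.14101729,  0.00232717, -0.98077622]), 'torque': array([ 0.00155047,  0.00166605, -0.04813517]), 'grasp_force': 0.0, 'gripper_width': 0.9996733075403929}
scene {'fx': 407.85059525340625, 'fy': 407.85059525340625, 'cx': 315.53926277781596, 'cy': 194.00515172194798, 'R': array([[-0.71694953,  0.69705955,  0.00955829],
       [ 0.46130848,  0.48466203, -0.74316701],
       [-0.5226642 , -0.52840392, -0.66903769]]), 't': array([ 0.3749613 , -0.18201375,  1.39604783])}
top {'fx': 432.30342442911115, 'fy': 432.30342442911115, 'cx': 319.1964674634976, 'cy': 198.1083742070976, 'R': array([[ 0.00761634, -0.9999577 ,  0.00515611],
       [-0.99743933, -0.00796363, -0.07107295],
       [ 0.071111  , -0.00460159, -0.99745779]]), 't': array([0.00909807, 0.56759136, 1.23586719])}
wrist {'fx': 309.70691628693146, 'fy': 309.70691628693146, 'cx': 324.54108936801146, 'cy': 204.66250227212888, 'R': array([[ 0.26983418,  0.96290436, -0.00217104],
       [ 0.92186917, -0.25768239,  0.28940805],
       [ 0.27811283, -0.0800936 , -0.95720336]]), 't': array([-0.67409184, -0.03819711,  0.37952167])}
```

View pics/scene0.png

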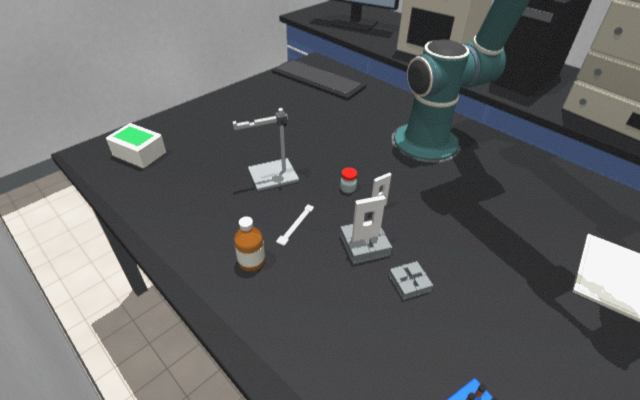

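View pics/top0.png

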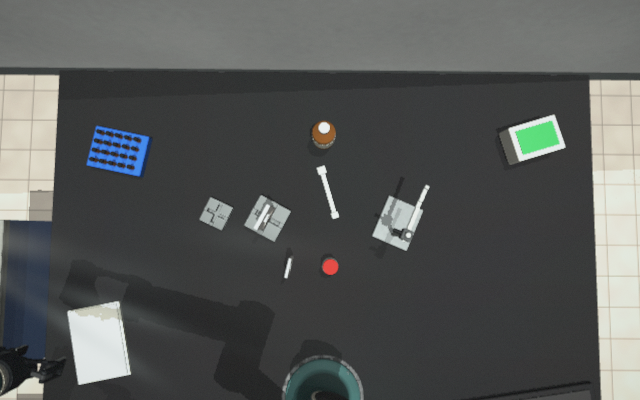

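Scene view: big plate in holder at about (368,220), small decoy plate at (381,188), decoy holder at (411,280), stand at (275,150), bottle (250,245), jar (349,180), wrench (295,225). Top view: holder (268,218), post top (408,235), bar tip (427,187). I'll enlarge for the edges and the dial side.

```bash
python3 - <<'E'
import cv2,numpy as np
t=cv2.imread("pics/top0.png")[175:260,235:445]; s=cv2.imread("pics/scene0.png")[100:270,225:425]
a=cv2.resize(t,(798,323),interpolation=cv2.INTER_CUBIC)   # 3.8x
cv2.imwrite("pics/c1.png",a)
cv2.imwrite("pics/c2.png",cv2.resize(s,None,fx=3.5,fy=3.5,interpolation=cv2.INTER_CUBIC))
E
```

```text
(no output)
```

View pics/c1.png

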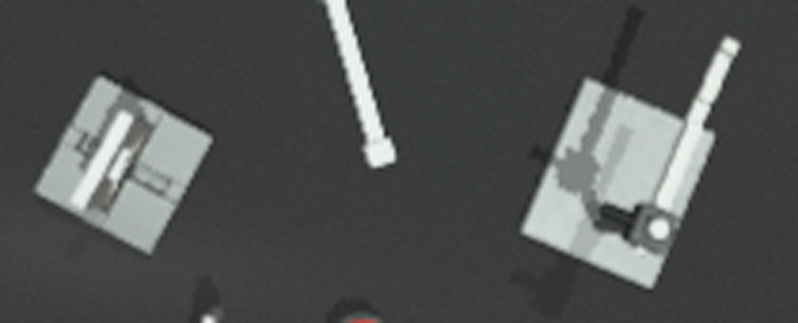

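View pics/c2.png

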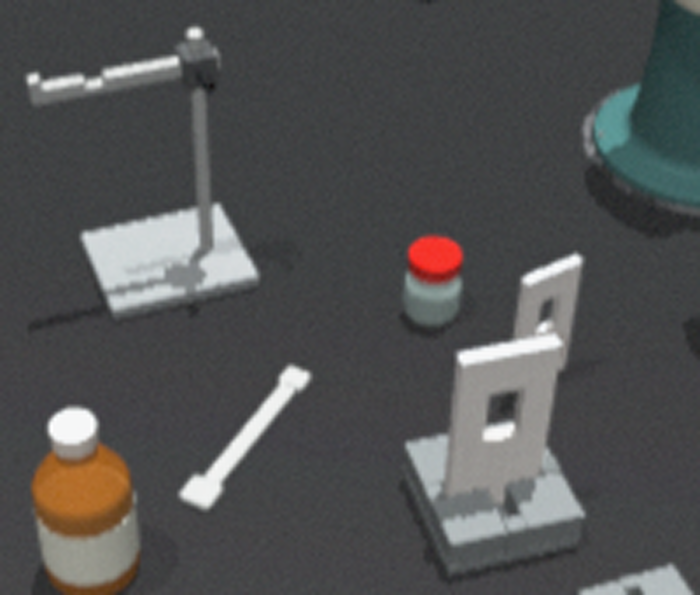

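The crops show: no dial on the face toward the scene camera, so it is on the far side (right/down in the top view). Holder corners in crop 1 are (103,76), (212,138), (152,254), (36,190). Base corners are (587,80), (715,132), (653,288), (522,235), with the post top at (660,229) and the bar tip at (730,45). In crop 2 the notch is at about (93,83) and the bar tip at about (36,85).

```bash
cat > h.py <<'E'
import numpy as np, cv2
from workcell import bot, gripper_to, planner, sense, imaging
def ray(name,uv,info=None):
    c=info or imaging.camera_info(name); d=np.array([(uv[0]-c["cx"])/c["fx"],(uv[1]-c["cy"])/c["fy"]])
    if name=="wrist":
        th=np.linalg.norm(d); v=np.r_[d/max(th,1e-9)*np.sin(th),np.cos(th)]
    else: v=np.r_[d,1]
    return -c["R"].T@c["t"], c["R"].T@v
def onz(name,uv,z,info=None):
    o,v=ray(name,uv,info); return o+v*(z-o[2])/v[2]
def proj(name,X,info=None):
    c=info or imaging.camera_info(name); p=c["R"]@np.asarray(X)+c["t"]
    if name=="wrist":
        r=np.hypot(p[0],p[1]); th=np.arctan2(r,p[2]); k=th/max(r,1e-9); return np.array([c["cx"]+c["fx"]*k*p[0],c["cy"]+c["fy"]*k*p[1]])
    return np.array([c["cx"]+c["fx"]*p[0]/p[2],c["cy"]+c["fy"]*p[1]/p[2]])
E
python3 - <<'E'
from h import *
T=lambda u,v:(u/3.8+234.9,v/3.8+174.9); S=lambda u,v:(u/3.5+224.9,v/3.5+99.9)
np.set_printoptions(precision=4,suppress=True)
def quad(pts,z):
    P=np.array([onz("top",T(*p),z)[:2] for p in pts]); print("ctr",P.mean(0))
    for i in range(4):
        d=P[(i+1)%4]-P[i]; print("  edge",np.hypot(*d),np.degrees(np.arctan2(d[1],d[0])))
quad([(103,76),(212,138),(152,254),(36,190)],.035)
quad([(587,80),(715,132),(653,288),(522,235)],.014)
a=onz("top",T(127,115),.16);b=onz("top",T(80,205),.16);d=a-b;print("plate top",(a+b)/2,np.hypot(*d[:2]),np.degrees(np.arctan2(d[1],d[0])))
pt=onz("top",T(660,229),.224);tip=onz("top",T(731,43),.214);d=tip-pt
print("post",pt,"tip",tip,np.hypot(*d[:2]),np.degrees(np.arctan2(d[1],d[0])))
print("scene post top",onz("scene",S(194,33),.224),"post foot",onz("scene",S(207,250),.014))
# bar points intersect vertical plane through post axis
yaw=np.arctan2(d[1],d[0]);n=np.array([-np.sin(yaw),np.cos(yaw),0]);e=np.array([np.cos(yaw),np.sin(yaw),0])
for nm,uv in(("notch",(93,84)),("tiptop",(36,78)),("tipbottom",(38,103)),("notch out edge",(84,80)),("notch in edge",(104,75))):
    o,v=ray("scene",S(*uv)); X=o+v*(n@(pt-o))/(n@v); print(nm,"reach",e@(X-pt),"z",X[2])
E
```

```text
ctr [0.5078 0.1596]
  edge 0.09489774528285756 -119.13771737729938
  edge 0.0977610926765922 153.31765960689782
  edge 0.09973441867549795 61.73930253103493
  edge 0.09919994472227424 -29.505509166250697
ctr [ 0.4966 -0.216 ]
  edge 0.10576492667966314 -111.78885912086456
  edge 0.12887699714470513 157.91066034407442
  edge 0.10743959060725743 68.42319663550816
  edge 0.12929422006305388 -22.83021486151151
plate top [0.5077 0.1605 0.16  ] 0.06840751846295537 -26.710713058876674
post [ 0.4648 -0.2026  0.224 ] tip [ 0.5852 -0.2516  0.214 ] 0.13001505433899083 -22.165950417591805
scene post top [ 0.4659 -0.199   0.224 ] post foot [ 0.4697 -0.1927  0.014 ]
notch reach 0.08222869989962146 z 0.19446989456019959
tiptop reach 0.12530004372546646 z 0.20958891690990245
tipbottom reach 0.12648040314675618 z 0.18750592157527712
notch out edge reach 0.08887255007286649 z 0.1995790369137247
notch in edge reach 0.07287402955401165 z 0.2004601648750418
```

```bash
python3 - <<'E'
from h import *
O=[np.pi,0,np.radians(-28)]
print(planner.ik([.508,.16,.28],O),planner.ik([.536,-.231,.26],[np.pi,0,np.radians(67.6)]))
bot.move_to([.508,.16,.28],O)
c=imaging.camera_info("wrist");im=imaging.read_camera("wrist");cv2.imwrite("pics/w1.png",im)
import pickle;pickle.dump(c,open("w1.pkl","wb"));s=sense();print(s["clock"],s["ee_pos"],s["tcp_rot"],s["contact_force"])
for X in((.508,.16,.16),(.508+.035*np.cos(np.radians(-28)),.16+.035*np.sin(np.radians(-28)),.16)):print(proj("wrist",X,c))
E
```

```text
[ 2.58356279e-01 -2.47197269e-02  1.86968299e+00 -4.44089210e-16
  1.29662939e+00  2.31784480e+00] [-4.49591431e-01  8.59903144e-02  1.79267370e+00 -4.44089210e-16
  1.26292864e+00 -5.86376783e-02]
2.3167 [0.5079372  0.16057862 0.27999871] [-3.14144743e+00  1.04518334e-04 -4.87480005e-01] [-0.06344576  0.71751989  0.31437954]
[325.28579178 204.34031018]
[325.3833053  162.19326868]
```

View pics/w1.png

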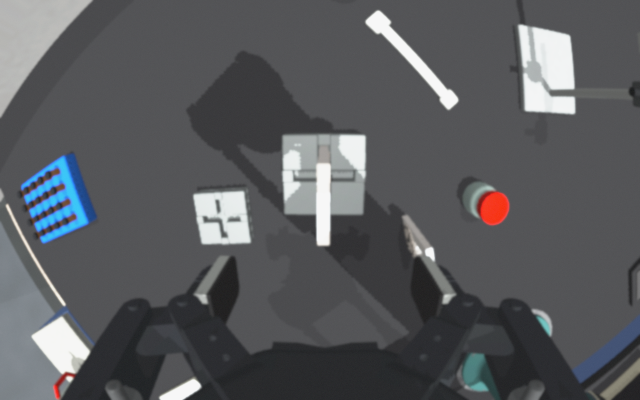

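Wrist view: the plate's top strip runs from (322,163) to (323,244), about 2 mm left of my prediction at (325,204), with the angle good. Correcting by 2 mm, then gripping and lifting.

```bash
python3 - <<'E'
from h import *
import pickle
c=pickle.load(open("w1.pkl","rb"));np.set_printoptions(precision=4,suppress=True)
a=onz("wrist",(322.3,163),.16,c);b=onz("wrist",(323.3,244),.16,c);d=a-b;m=(a+b)/2
yaw=np.arctan2(d[1],d[0]);print(m,np.hypot(*d[:2]),np.degrees(yaw))
m[:2]=m[:2]; O=[np.pi,0,yaw]
bot.movel([m[0],m[1],.22],.15,O); bot.movel([m[0],m[1],.155],.08)
gripper_to(0.0,60); s=sense(); print(s["clock"],s["ee_pos"],s["gripper_width"],s["grasp_force"],s["contact_force"],s["torque"])
bot.movel([m[0],m[1],.22],.08); bot.wait(.3)
bot.movel([m[0],m[1],.25],.1); bot.wait(.3)
s=sense(); print(s["clock"],s["ee_pos"],s["gripper_width"],s["grasp_force"],s["contact_force"],s["torque"])
cv2.imwrite("pics/w2.png",imaging.read_camera("wrist"))
cv2.imwrite("pics/s2.png",imaging.read_camera("scene")[80:280,220:440])
w=cv2.imread("pics/w2.png")[60:400,180:480]; s2=cv2.resize(cv2.imread("pics/s2.png"),None,fx=1.7,fy=1.7)
cv2.imwrite("pics/j2.png",np.hstack([w,s2]))
E
```

```text
[0.5084 0.1621 0.16  ] 0.06999402806188847 -27.321360828154294
4.5083 [0.5087 0.1622 0.1553] 0.10467613688437752 59.954259395599365 [0.8714 0.261  0.841 ] [-0.0555  0.0135 -0.0524]
6.525 [0.508  0.162  0.2493] 0.10157712284716636 59.611868262290955 [ 0.3155  1.3003 -2.6291] [-0.0274 -0.0136 -0.0223]
```

View pics/j2.png

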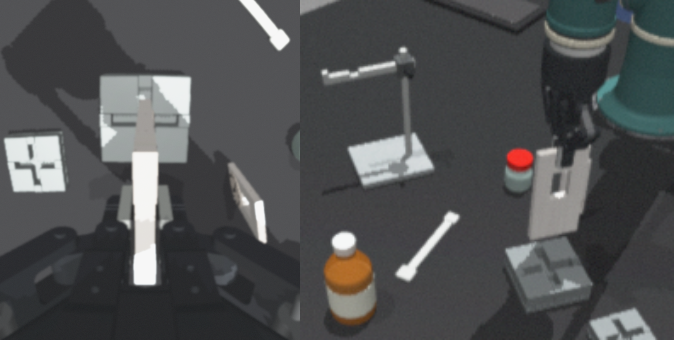

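The plate is held upright, and the side facing the scene camera is blank, which confirms the dial is on the other side. Moving to a spot outside the bar tip.

```bash
cat >> h.py <<'E'
P0=np.array([.4655,-.2012]); YS=np.radians(-22.4); E=np.array([np.cos(YS),np.sin(YS)]); NN=np.array([-E[1],E[0]])
OT=[np.pi,0,YS+np.pi/2]
def at(r,z,lat=0.): return np.r_[P0+r*E+lat*NN,z]
def rz(p): d=np.asarray(p)[:2]-P0; return np.array([d@E,d@NN,p[2]])
E
python3 - <<'E'
from h import *
import pickle
np.set_printoptions(precision=4,suppress=True)
bot.movel(at(.175,.25),.18,OT); bot.wait(.3)
s=sense(); print(s["clock"],rz(s["ee_pos"]),s["tcp_rot"],s["q"],s["contact_force"],s["grasp_force"])
c=imaging.camera_info("wrist");pickle.dump(c,open("w3.pkl","wb"))
w=imaging.read_camera("wrist");sc=imaging.read_camera("scene");cv2.imwrite("pics/w3.png",w);cv2.imwrite("pics/s3.png",sc)
for r,z in((.128,.209),(.094,.201),(.086,.195),(.07,.195)):print(proj("wrist",at(r,z),c),proj("scene",at(r,z)))
a=cv2.resize(sc[100:225,215:315],None,fx=4,fy=4,interpolation=cv2.INTER_CUBIC)
cv2.imwrite("pics/j3.png",np.hstack([w[:400,240:640],np.zeros((400,0,3),np.uint8),a[:400]]))
E
```

```text
9.55 [0.1749 0.0002 0.2501] [ 3.1415 -0.      1.1801] [-0.4398  0.2769  1.5875  0.      1.2771 -0.0491] [ 0.8349 -0.0297 -1.6757] 59.618605971336365
[245.6261 243.4946] [234.2538 122.7794]
[198.4517 237.0342] [247.056  122.9027]
[190.9859 233.2592] [250.1668 124.2387]
[170.5061 232.6051] [255.8967 123.0994]
```

View pics/j3.png

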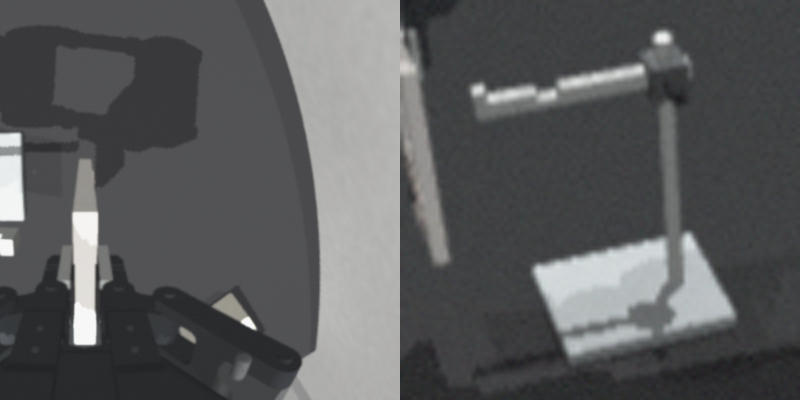

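Wrist view: the bar tip is at full-frame (248,243) against a predicted (246,243), so the lateral alignment is good. Scene view: notch edges at (249.5,124) and (254.3,124) put the notch at reach ≈0.0805, floor z ≈0.195. Next I thread the slot over the tip and probe the bar top, then the notch.

```bash
cat >> h.py <<'E'
def fm(n=4):
    L=[]
    for _ in range(n): L.append(sense()["contact_force"]); bot.wait(.02)
    return np.mean(L,0)
def probe(r,z0,zmin,step=.0005,thr=1.8,lat=0.):
    """lower from z0; return (z of touch or None, force rise)"""
    bot.movel(at(r,z0,lat),.06); bot.wait(.15); b=fm(8); z=z0; df=0
    while z>zmin:
        z-=step; bot.movel(at(r,z,lat),.02); df=fm(3)[2]-b[2]
        if df>thr: return sense()["ee_pos"][2],df
    return None,df
E
python3 - <<'E'
from h import *
np.set_printoptions(precision=4,suppress=True)
b=fm(8)
for r in(.15,.135,.12,.106):
    bot.movel(at(r,.25),.06); f=fm()-b; print(r,f)
    if np.linalg.norm(f)>6: raise SystemExit("contact")
print(sense()["clock"])
bot.movel(at(.106,.240),.05)
z=probe(.106,.238,.2255); s=sense(); print("top",z,rz(s["ee_pos"]),s["clock"],s["grasp_force"])
bot.movel(at(.106,s["ee_pos"][2]+.004),.03); print(sense()["clock"])
E
```

```text
0.15 [ 0.5226 -0.1107 -0.1445]
0.135 [ 0.261  -0.3507  0.2881]
0.12 [0.2104 0.0919 0.0919]
0.106 [ 0.0847 -0.2077 -0.1906]
11.8
top (np.float64(0.23133504027851431), np.float64(2.757047276746002)) [ 0.1061 -0.      0.2313] 16.8833 59.84892189502716
17.175
```

```bash
python3 - <<'E'
from h import *
np.set_printoptions(precision=4,suppress=True)
for r in(.0805,.0775,.0835,.0745,.0865):
    bot.movel(at(r,.2350),.05)
    z=probe(r,.2328,.2235); s=sense(); print(r,z,rz(s["ee_pos"]),s["clock"],s["contact_force"],s["grasp_force"])
    if z[0] is None or z[0]<.2285: break
bot.wait(.3); print(fm(),sense()["torque"])
sc=imaging.read_camera("scene");w=imaging.read_camera("wrist")
a=cv2.resize(sc[80:180,215:315],None,fx=4,fy=4,interpolation=cv2.INTER_CUBIC)
cv2.imwrite("pics/j4.png",np.hstack([w[:400,120:520],a]))
E
```

```text
0.0805 (np.float64(0.22560613774014848), np.float64(1.935051988449165)) [ 0.0806 -0.      0.2256] 22.8667 [-0.3476  0.0932  1.218 ] 59.81439471244812
[-0.5433  0.4436  1.4272] [0.0209 0.0459 0.0308]
```

View pics/j4.png

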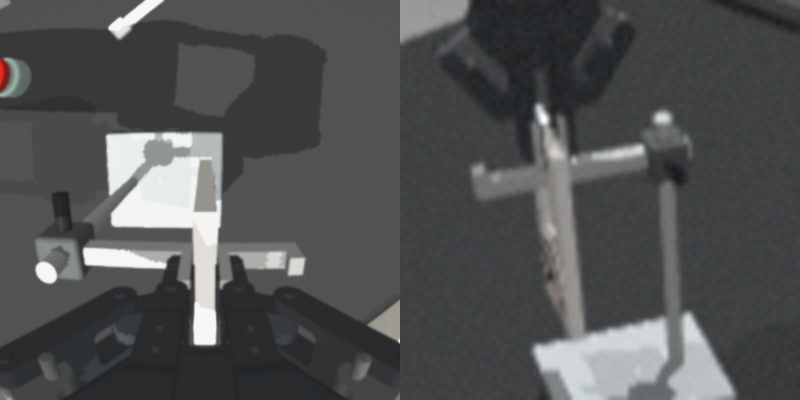

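The plate seated 5.7 mm below the bar top, so it is on the notch floor. The scene view shows dial ticks on the outward side (548,260), and the plate is square to the bar in the wrist view. Releasing.

```bash
python3 - <<'E'
from h import *
np.set_printoptions(precision=4,suppress=True)
for g in(.13,.2,.35): gripper_to(g,20); bot.wait(.2); s=sense(); print(g,s["gripper_width"],s["grasp_force"],fm())
bot.movel(at(.0805,.27),.04); bot.movel(at(.0805,.36),.1); bot.wait(.5)
print(sense()["clock"],fm())
sc=imaging.read_camera("scene");w=imaging.read_camera("wrist")
a=cv2.resize(sc[80:180,215:315],None,fx=4,fy=4,interpolation=cv2.INTER_CUBIC)
cv2.imwrite("pics/j5.png",np.hstack([w[:400,120:520],a]))
c=imaging.camera_info("wrist")
for l in(-.035,.035): print(proj("wrist",at(.0805,.2308,l),c)-[120,0])
E
```

```text
0.13 0.12925072507509847 0.0 [ 0.0517 -0.2963 -0.0773]
0.2 0.19852847085472863 0.0 [0.3407 0.5792 0.1514]
0.35 0.34892837040912916 0.0 [-0.6451 -0.2492  0.0142]
27.6833 [-0.0137  0.2989 -0.1282]
[204.3516 239.5423]
[204.386  160.9866]
```

View pics/j5.png

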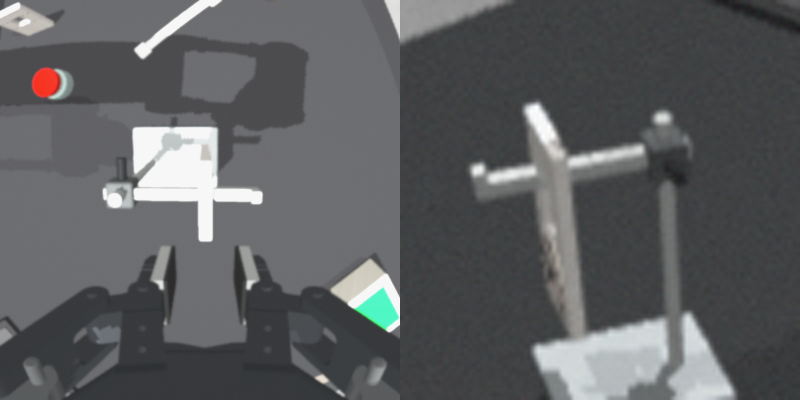

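The plate hangs upright and square in the notch, with its lower end at (206,240) in the wrist view as predicted. The dial is on the outward side, and the gripper is clear.

```bash
python3 -c "
from workcell import bot
print(bot.sign_off())"
```

```text
the job is handed in; nothing more can be done
None
```

The dial plate is hanging in the bar's notch with the dial facing outward, upright and square to the bar in the last pictures, and the job was handed in at about 28 s; no verdict came back.

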